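Close the herb mill and press its scraper key home

TASK

Lower the lid of the herb mill until it is fully closed. Then take the T-handled scraper key from its wooden stand, turn it so that its four splines line up with the cross-shaped socket in the lid, and slide it fully home against the socket's spring, its flange flush on the socket. Finish while still holding the key and pressing it down there (do not let go, the spring would push it out), and leave the other things on the counter where they are.

Things in the scene. Friction and masses are not known exactly. Their poses are not given: they have to be found in the camera images.
- mill: herb mill, fixed: square body 170 x 170 mm, 110 mm high (white foot, steel chamber above), open on top, closed by a hinged lid. Origin: centre of its underside; z up, x points from its front to its hinge side, away from the robot; the hinge line is parallel to y.
- lid (a joint): angle of the steel lid, rad: 0 = closed and level, growing as it opens upward, at most 1.4 (starts 0.75 to 1.25, leaning over the chamber). The hinge is stiff: the lid stays at any angle; about 2 to 9 N at the free edge moves it. Close it by pushing the fingertips on its outer (top) face near the free edge, beyond the collar.
- lid_hinge (a point): middle of the lid's hinge line, 110 mm above the counter, 85 mm along mill x from the mill's centre; turns with the lid (at angle 0 its axes are the mill's; the lid runs from here along this frame's -x, its outer face looks to this frame's +z). The lid's plate is 170 x 170 mm, its underside on the hinge line, its top face 10 mm above that.
- lid_edge (a point): point on the lid's outer (top) face in the middle of its width, 155 mm from the hinge line: the place to push; axes as lid_hinge. The plate ends at 170 mm, a black tab 60 mm wide runs on to 190 mm. The collar round the hub (88 mm across) ends at 129 mm and stands 8 mm above the top face.
- hub: round aluminium socket hub, 60 mm across, in the middle of the lid, 16 mm proud of it. Origin: centre of the socket's mouth on its top face (lid closed: 136 mm above the counter); z out of the mouth. The socket is a cross of two slots along hub x and y, each 33 mm long, 11 mm wide. It turns about z only against 0.4 N m of friction; starts up to 0.8 rad either way against the lid.
- plunger (a joint): travel, m, of the spring plunger in the socket: 0 = up (its flat black top 17 mm below the mouth), 0.009 with the key home (key origin on hub origin, in any of four turns 90 degrees apart), 0.012 at its stop. It pushes with 4 N at first, 9 N with the key home.
- key: T-handled key, about 180 g, upright in the stand at any yaw. Below its origin a splined stem: a cross of two ribs along key x and y, each 30 mm long, 8 mm wide, 26 mm deep, lower edges rounded; above it a flange 44 mm across, 6 mm thick; neck 16 mm; black bar along x, 60 x 18 mm, 28 to 52 mm above the origin. Origin: centre of the flange's underside; z up
- stand: wooden block 70 x 70 x 34 mm, fixed to the counter, with a round hole 36 mm across, 31 mm deep, in its middle, in which the key stands. Origin: centre of its underside.
- bowl: white ceramic bowl, 96 mm across, 42 mm high; bystander. Origin: centre of its underside
- tin: low steel tin, 68 mm across, 45 mm high; bystander. Origin: centre of its underside
- mortar: brass mortar, 90 mm across, 60 mm high; bystander. Origin: centre of its underside
- spoon: wooden spoon, 180 mm long; bystander, lying before the mill
- jar: amber glass jar, 70 mm across, 120 mm high; bystander. Origin: centre of its underside
- carton: cardboard carton 80 x 120 x 50 mm; bystander. Origin: centre of its underside
- block: dark wooden block 50 x 90 x 30 mm; bystander. Origin: centre of its underside
Things that resemble listed ones, but are neither listed nor needed, are in the scene too. Leave any orange look-alike of the key alone.

How it is judged:
By the outcome, as a careful person would: the job done as asked, in the order asked, and still so for the second after the job is handed in, while the arm keeps its last pose, push and grip.
It also fails if it takes over 64 s, if anything falls off the work surface, if the arm or the gripper's body presses on something with over 40 N, if the wrist force passes 120 N, or if a joint passes its speed limit or range.

ROBOT

A 6-joint arm with a two-finger parallel gripper is mounted at the origin on the work surface. World frame = base frame: x ahead of the robot, y to its left, z up, the work surface at z = 0. Lengths are in m, angles in rad, forces in N, time in s.
With the tool pointing down it reaches from about 0.325 to 0.75 m from the base axis. Payload 7.6 kg.
Tool frame: the origin (TCP) lies between the finger pads; the fingertips stand ahead of it and the grasp point (between the pads) lies 3 mm ahead of it (r.tip_extent is the z of the fingertips in the tool frame, in m); z points along the fingers, y is the line along which they close (so a half turn about z gives the same grasp; the last joint's range is limited). The gripper opens to 85 mm and grips with 20 to 120 N. Pads are 22 mm wide; open, the fingers measure 114 mm over their backs; the gripper's body (76 mm by 85 mm) begins 54 mm behind the grasp point. The pads swing forward as they close: fully open they stand 13 mm farther back than shut.
Start: joints at [1.148, 0.052, 1.401, -0, 1.689, -0.07], TCP at [0.181, 0.493, 0.253] pointing down, gripper open.
Joint ranges: [-2.9, 2.9], [-0.91, 2.17], [0.12, 2.37], [-1.06, 4.2], [0.26, 2.73], [-2.93, 2.93]. Speed limits (rad/s): [2.57, 2.57, 3.01, 3.14, 3.14, 3.14].

INTERFACE

Orientations are given as a unit quaternion [w, x, y, z].
In Python, from cell import r gives the robot as it stands.
- The arm moves only by the tool carry_out, never from a script. Its argument "targets" is text: rows parted by semicolons, each of 7 numbers parted by spaces: the closure in counts, from 0 (fully open) to 255 (shut), then the shift along the tool's x, y, z in m, then the turn, a rotation vector about the tool's x, y, z in degrees. A call has 1 to 12 rows; each row is the pose to reach, as a shift and turn from the pose commanded when the call began, along the tool's axes at that moment; what a row does not reach only later rows make up. A row lasts 1/8 s, in which the tool goes at most 62.5 mm and 10.7 degrees, less where a joint would pass 70% of its speed; a pose out of reach is approached as far as the arm can. A call with a gripper value outside its range is refused whole. The fingers move at their own pace and stop on an object; "grip_force" is the grip in N (left out, the last holds). Time passes only in rows, so rows that repeat a pose let the fingers close. It gives the time, the measured TCP pose, the force, the opening and the grip force at its end, in the units of the state.
- r.observe(): the state, without advancing time (a new reading comes with each control period).
- r.read_camera(name): name is "scene" or "side" or "wrist"; returns a dict with "color" (480x640x3 uint8, blue, green, red), "intrinsics" (3x3 intrinsics, pixels), "origin" and "rotation" of the camera in the world; the wrist camera has in their place "tool_from_camera" (4x4, takes a point from camera to tool coordinates, whose origin is the TCP and whose axes are the flange's). Camera axes: x right, y up, looking along -z (the intrinsics and any distortion apply to the point x, -y, -z); pixel columns grow to the right and rows downward; lengths in m; the calibration is good to about 2 mm. A picture is of the moment at which its call begins: read the wrist's pose just before it. There is no depth.
- r.hand_in(): hands the job in; it is judged then, once.
The state is a dict: "time_s": time; "joints": joint angles; "qvel": joint speeds; "effort": joint torques, N m; "tool_pos": TCP position; "ee_rot": TCP orientation; "ft_force": force on the tool from outside, world axes, zero at the start; "moment": the same for the moment, N m; "grip_width": opening from 0.0 (shut) to 1.0 (fully open); "grasp_force": force on a finger pad.
Only numpy, scipy, OpenCV 4.12 (cv2) and the standard library are available. Lean on these libraries where they do the work, as an engineer would, in place of code of your own. Each camera call takes 0.05 s, during which the arm holds its last target. There are 200 camera calls.

## Working session

There is one attempt and no reset: what is moved stays moved. The work goes in short steps, Python scripts to look and compute and a tool call to move; the robot and the scene stay as the last step left them, time stands still between calls to the robot, and variables do not carry over. Pictures are saved under pics/ and viewed, at most 10 in all, crops included, and the job is handed in when it is done.

Besides the shell and the picture viewer there is one more tool, called after "Request:" as name(argument=value, ...) on one line, values as JSON. carry_out: Moves the arm, as the interface text tells. Its arguments: {"type":"object","properties":{"targets":{"type":"string"},"grip_force":{"type":"number"}},"required":["targets"]}

```bash
mkdir -p pics && ls && cat > h.py <<'E'
import numpy as np, cv2
from cell import r
from scipy.spatial.transform import Rotation as R
def cam(n):
    s=r.observe(); c=r.read_camera(n); K=np.array(c["intrinsics"])
    if "origin" in c: o,M=np.array(c["origin"]),np.array(c["rotation"])
    else:
        q=s["ee_rot"]; Rt=R.from_quat([q[1],q[2],q[3],q[0]]).as_matrix()
        T=np.array(c["tool_from_camera"]); o=Rt@T[:3,3]+np.array(s["tool_pos"]); M=Rt@T[:3,:3]
    return dict(img=c["color"],K=K,o=o,M=M,extra=[k for k in c])
def ray(c,u,v):
    d=np.linalg.inv(c["K"])@[u,v,1.]; d=c["M"]@np.array([d[0],-d[1],-d[2]]); return c["o"],d/np.linalg.norm(d)
def atz(c,u,v,z):
    o,d=ray(c,u,v); return o+d*(z-o[2])/d[2]
def tri(*obs):
    A=np.zeros((3,3));b=np.zeros(3);L=[]
    for c,u,v in obs:
        o,d=ray(c,u,v);P=np.eye(3)-np.outer(d,d);A+=P;b+=P@o;L.append((o,P))
    p=np.linalg.solve(A,b); return p,[round(float(np.linalg.norm(P@(p-o)))*1000,1) for o,P in L]
def proj(c,p):
    q=c["M"].T@(np.asarray(p)-c["o"]); w=c["K"]@[q[0],-q[1],-q[2]]; return w[:2]/w[2]
def save(c,name):
    import pickle; pickle.dump(c,open(name+".pkl","wb"))
def load(name):
    import pickle; return pickle.load(open(name+".pkl","rb"))
E
python3 - <<'E'
from h import *
s=r.observe(); print({k:np.round(v,3) for k,v in s.items()}, r.tip_extent)
for n in("scene","side","wrist"):
    c=cam(n); save(c,n+"0"); cv2.imwrite(f"pics/{n}0.png",c["img"]); print(n,c["extra"],c["K"].round(1).tolist(),c["o"].round(3),c["M"].round(3).tolist())
E
```

```text
pics
{'time_s': np.float64(0.0), 'joints': array([ 1.148,  0.053,  1.402,  0.   ,  1.689, -0.07 ]), 'qvel': array([ 0.   ,  0.001,  0.001, -0.001, -0.   ,  0.001]), 'effort': array([ 0.0000e+00, -3.8168e+01, -3.6018e+01, -0.0000e+00,  6.0000e-03,
        0.0000e+00]), 'tool_pos': array([0.181, 0.492, 0.252]), 'ee_rot': array([-0.   ,  0.175,  0.984, -0.001]), 'ft_force': array([0.196, 1.148, 0.572]), 'moment': array([ 0.013,  0.042, -0.01 ]), 'grasp_force': np.float64(0.0), 'grip_width': np.float64(0.997)} 0.022
scene ['color', 'intrinsics', 'origin', 'rotation'] [[599.0, 0.0, 316.1], [0.0, 599.0, 230.7], [0.0, 0.0, 1.0]] [1.28  0.479 1.048] [0.455, 0.175, 0.31, 0.817]
side ['color', 'intrinsics', 'origin', 'rotation'] [[500.0, 0.0, 314.8], [0.0, 500.0, 241.4], [0.0, 0.0, 1.0]] [-0.138 -0.75   0.821] [0.829, 0.434, -0.174, -0.307]
wrist ['color', 'intrinsics', 'tool_from_camera'] [[423.8, 0.0, 316.9], [0.0, 423.8, 247.2], [0.0, 0.0, 1.0]] [0.11  0.52  0.374] [[0.346, -0.895, -0.281], [0.938, 0.33, 0.106], [-0.002, -0.301, 0.954]]
```

View pics/scene0.png

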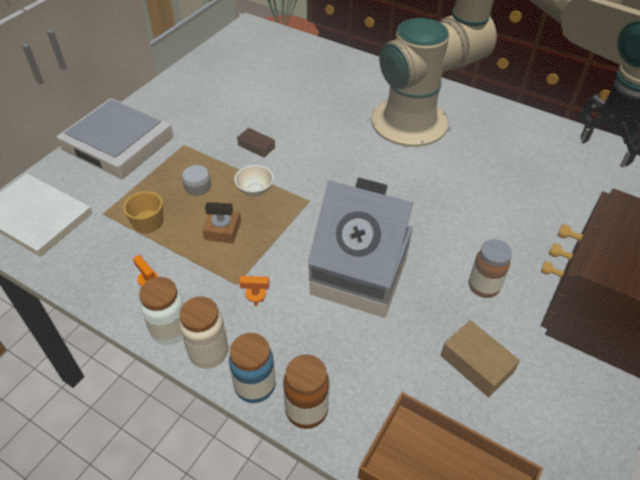

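View pics/side0.png

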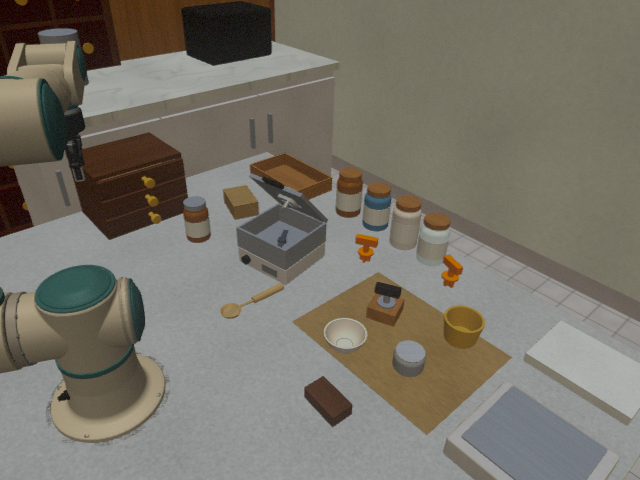

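Scene view: mill at about (358,240) with the lid open, and its tab at (371,186). Key candidates:
- the black-bar key in the wooden stand, scene (219,209) / side (387,290)
- orange look-alikes, scene (255,285) and (145,268), side (366,242) and (452,268)

I choose the black-barred key in the stand and check it in one close crop.

```bash
sed -i 's|    return dict(img|    if M.size==4: M=R.from_quat([M[1],M[2],M[3],M[0]]).as_matrix()\n    return dict(img|' h.py && python3 - <<'E'
from h import *
for n in("scene","side"):
    c=load(n+"0"); q=c["M"]; c["M"]=R.from_quat([q[1],q[2],q[3],q[0]]).as_matrix(); save(c,n+"0")
S=load("scene0");D=load("side0")
def crop(c,x,y,w,h,k): return cv2.resize(c["img"][y:y+h,x:x+w],None,fx=k,fy=k,interpolation=cv2.INTER_CUBIC)
im=np.zeros((600,800,3),np.uint8)
a=crop(S,300,170,120,145,4);im[:580,:480]=a           # 4x  off 300,170
b=crop(S,195,195,50,50,6);im[:300,490:790]=b           # 6x off 195,195
b=crop(D,360,275,50,50,6);im[300:600,490:790]=b        # 6x
cv2.imwrite("pics/c1.png",im)
cv2.imwrite("pics/c2.png",crop(D,225,165,110,120,5))
E
```

```text
(no output)
```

View pics/c1.png

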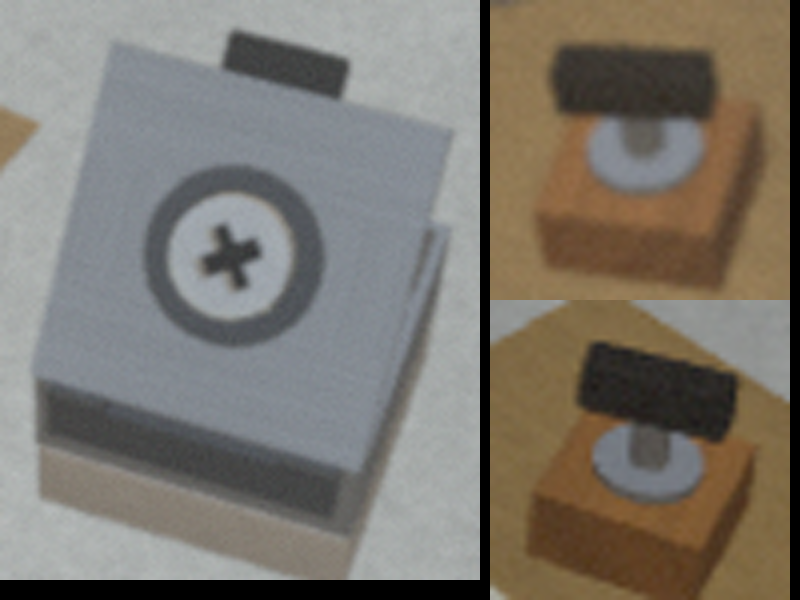

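View pics/c2.png

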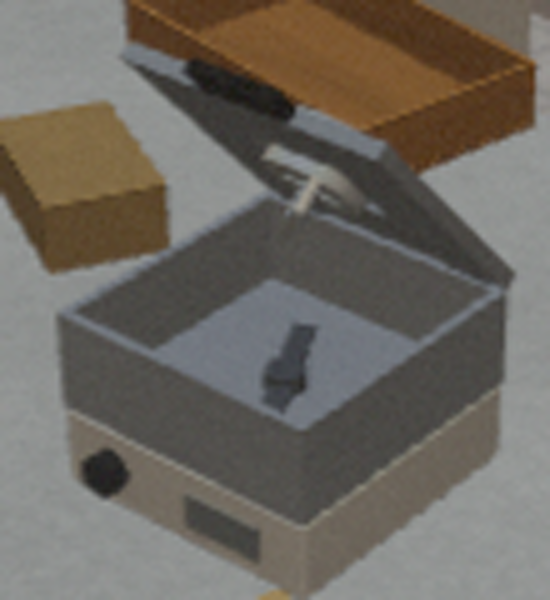

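The crops confirm it: the chosen key has a black bar, grey neck and flange, and stands in the wooden block. The lid leans over the chamber, with its corners and hub clearly visible. Next I fit the mill, lid and key poses.

```bash
cat > fit.py <<'E'
from h import *
from scipy.optimize import least_squares
S=load("scene0");D=load("side0")
sc=lambda u,v:(S,300+u/4-.4,170+v/4-.4)
sd=lambda u,v:(D,225+u/5-.4,165+v/5-.4)
a=.085
body=[(sd(62,315),(-a,a,.11)),(sd(303,428),(-a,-a,.11)),(sd(503,290),(a,-a,.11)),(sd(303,595),(-a,-a,0)),(sd(72,475),(-a,a,0)),(sd(497,462),(a,-a,0)),(sc(40,497),(a,-a,0)),(sc(348,580),(a,a,0))]
lid=[(sc(112,43),(-.17,-a,.01)),(sc(452,131),(-.17,a,.01)),(sc(36,378),(0,-a,.01)),(sc(358,472),(0,a,.01)),(sc(231,256),(-a,0,.026)),(sd(125,55),(-.17,a,.01)),(sd(383,150),(-.17,-a,.01))]
def pose(p):
    M=R.from_euler("z",p[2]).as_matrix(); t=np.array([p[0],p[1],0]); H=t+M@[a,0,.11]; L=M@R.from_euler("y",p[3]).as_matrix()
    return t,M,H,L
def res(p):
    t,M,H,L=pose(p)
    return np.concatenate([proj(o[0],t+M@np.array(q))-o[1:] for o,q in body]+[proj(o[0],H+L@np.array(q))-o[1:] for o,q in lid])
f=least_squares(res,[.55,.1,0,1.],loss="soft_l1"); p=f.x
if __name__=="__main__":
    print("mill x y yaw lid",p.round(3)); print(f.fun.reshape(-1,2).round(1).tolist())
    t,M,H,L=pose(p); print("edge",H+L@[-.155,0,.01],"hub closed",H+M@[-a,0,.026])
    # hub cross: intersect with hub plane
    n=L[:,2];P0=H+L@[-a,0,.026]
    def onp(o): 
        O,d=ray(*o); return L.T@(O+d*((P0-O)@n)/(d@n)-P0)
    for A,B in(((200,268),(262,250)),((218,228),(240,288))):
        x=onp(sc(*B))-onp(sc(*A)); print("cross rel lid deg",np.degrees(np.arctan2(x[1],x[0])),np.linalg.norm(x))
    ks=lambda u,v:(S,195+(u-490)/6-.4,195+v/6-.4); kd=lambda u,v:(D,360+(u-490)/6-.4,275+(v-300)/6-.4)
    print("bar",tri(ks(634,80),kd(659,392)),"flange",tri(ks(646,152),kd(648,462)))
    for A,B in((ks(556,77),ks(714,83)),(kd(587,372),kd(731,408))):
        x=atz(*B,.074)-atz(*A,.074); print("key yaw",np.degrees(np.arctan2(x[1],x[0])),np.linalg.norm(x))
E
python3 fit.py
```

```text
mill x y yaw lid [0.549 0.143 0.206 0.815]
[[-1.9, -0.3], [-0.2, 0.4], [0.3, -0.5], [0.3, 1.8], [-1.2, 1.4], [0.1, -1.7], [-1.0, 1.5], [-1.1, 3.8], [-0.0, -0.1], [0.0, -0.7], [-1.5, -0.4], [0.9, -0.1], [-0.3, 0.3], [-1.2, -1.3], [-0.6, 0.1]]
edge [0.53480848 0.13968568 0.22962548] hub closed [0.54858091 0.14256106 0.136     ]
cross rel lid deg 120.95938363091244 0.031324854736533916
cross rel lid deg 34.79228214636774 0.030518966008862385
bar (array([ 0.59842667, -0.19525151,  0.07479323]), [1.0, 1.0]) flange (array([ 0.59976463, -0.19372271,  0.03711915]), [0.8, 0.8])
key yaw 118.94211135357611 0.05963400320971334
key yaw -62.163429748583766 0.05758994790230442
```

```bash
cat >> h.py <<'E'
def plan(pts, base=None, ang=None):
    """pts: world tcp positions; ang: desired world angle (deg) of tool y (mod 180), tool down. base: (pos, yangle deg) commanded."""
    s=r.observe(); q=s["ee_rot"]; M=R.from_quat([q[1],q[2],q[3],q[0]]).as_matrix(); p=np.array(s["tool_pos"])
    ya=np.degrees(np.arctan2(M[1,1],M[0,1]))
    if base is not None: p,ya=np.array(base[0]),base[1]
    a=np.radians(ya); T=np.array([[np.sin(a),-np.cos(a),0],[np.cos(a),np.sin(a),0],[0,0,-1]]) # rows: x,y,z axes; x = y cross z
    print("tcp",p.round(4),"ya",round(ya,2),"Mx",M[:,0].round(3),"Mz",M[:,2].round(3),"T x",T[0].round(3))
    for w in pts: print((T@(np.array(w)-p)).round(4))
    if ang is not None:
        d=(ang-ya+90)%180-90; print("turn about tool z deg",round(-d,2))
E
python3 - <<'E'
from fit import *
t,M,H,L=pose(p)
ex=M[:,0]
def c(th,dz=0,s=.160):
    L=M@R.from_euler("y",th).as_matrix(); return H+L@[-s,0,.01]+.011*ex+[0,0,.022+dz]
print(c(.815))
plan([[.181,.493,.33],c(.815,.06),c(.815,.025)],base=([.181,.493,.253],np.degrees(np.arctan2(.937,.344))),ang=101.8)
E
```

```text
[0.54225561 0.14124048 0.25529478]
tcp [0.181 0.493 0.253] ya 69.84 Mx [-0.938  0.345  0.   ] Mz [-0.    -0.001 -1.   ] T x [ 0.939 -0.345  0.   ]
[ 0.     0.    -0.077]
[ 0.4604 -0.2057 -0.0623]
[ 0.4604 -0.2057 -0.0273]
turn about tool z deg -31.96
```

```bash
sed -i 's/\[np.sin(a),-np.cos(a),0\]/[-np.sin(a),np.cos(a),0]/' h.py
```

Request:
carry_out(targets="255 0 0 -0.06 0 0 0; 255 -0.02 0.0 -0.085 0 0 -5; 255 -0.46 -0.206 -0.075 0 0 -32; 255 -0.46 -0.206 -0.075 0 0 -32; 255 -0.46 -0.206 -0.075 0 0 -32; 255 -0.46 -0.206 -0.075 0 0 -32; 255 -0.46 -0.206 -0.075 0 0 -32; 255 -0.46 -0.206 -0.075 0 0 -32; 255 -0.46 -0.206 -0.075 0 0 -32; 255 -0.46 -0.206 -0.075 0 0 -32; 255 -0.46 -0.206 -0.062 0 0 -32; 255 -0.46 -0.206 -0.062 0 0 -32")

```text
time_s: 1.65
tool_pos: [0.5413, 0.1406, 0.3135]
ee_rot: [-0.002, -0.103, 0.995, 0.0]
ft_force: [-0.3, 0.5, 0.3]
grip_width: 0.003
grasp_force: 0.0
```

Request:
carry_out(targets="255 0 0 0.04 0 0 0; 255 0 0 0.06 0 0 0; 255 0.0136 0 0.0725 0 0 0; 255 0.024 0 0.085 0 0 0; 255 0.033 0 0.098 0 0 0; 255 0.041 0 0.112 0 0 0; 255 0.0475 0 0.126 0 0 0; 255 0.0525 0 0.1417 0 0 0; 255 0.056 0 0.152 0 0 0; 255 0.057 0 0.160 0 0 0; 255 0.057 0 0.160 0 0 0")

```text
time_s: 3.02
tool_pos: [0.4858, 0.1287, 0.1546]
ee_rot: [-0.001, -0.103, 0.995, -0.0]
ft_force: [-0.1, 0.2, 0.1]
grip_width: -0.001
grasp_force: 0.0
```

```bash
python3 - <<'E'
from h import *
s=r.observe(); print(r.tip_extent,{k:np.round(s[k],4) for k in("tool_pos","ee_rot","ft_force","moment","qvel")})
E
```

```text
0.022 {'tool_pos': array([0.4858, 0.1287, 0.1546]), 'ee_rot': array([-7.000e-04, -1.027e-01,  9.947e-01, -1.000e-04]), 'ft_force': array([-0.0809,  0.16  ,  0.1438]), 'moment': array([ 0.0353,  0.0637, -0.0176]), 'qvel': array([-0.0036, -0.0036, -0.0189, -0.0004,  0.0077, -0.0008])}
```

Request:
carry_out(targets="255 0.001 0 0.006 0 0 0; 255 0.001 0 0.011 0 0 0; 255 0.001 0 0.014 0 0 0; 255 0.001 0 0.0155 0 0 0; 255 0.001 0 0.0155 0 0 0")

```text
time_s: 3.65
tool_pos: [0.4851, 0.1285, 0.1419]
ee_rot: [0.0, -0.103, 0.995, -0.0]
ft_force: [-7.9, -2.0, 14.9]
grip_width: -0.001
grasp_force: 7.6
```

```bash
python3 - <<'E'
from h import *
c=cam("side");S=cam("scene");save(S,"scene1");save(c,"side1")
f=lambda c,x,y,w,h,k:cv2.resize(c["img"][y:y+h,x:x+w],None,fx=k,fy=k,interpolation=cv2.INTER_CUBIC)
cv2.imwrite("pics/c3.png",np.hstack([f(c,215,165,130,150,3),f(S,290,160,130,150,3)]))
E
```

```text
(no output)
```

View pics/c3.png

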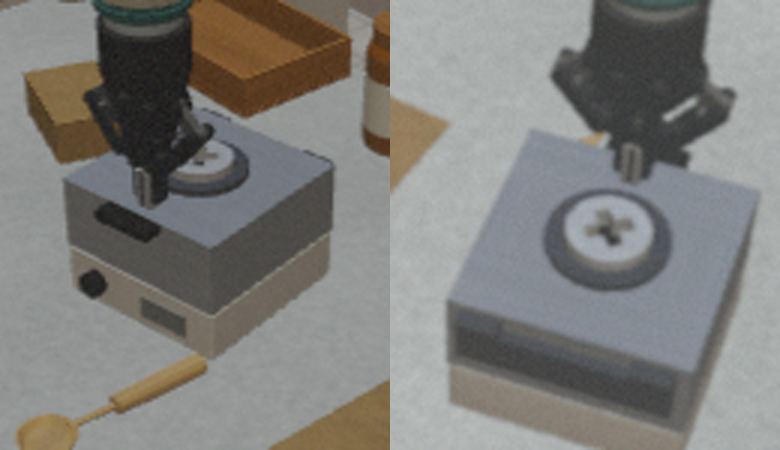

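The lid is down: its top face is level with the chamber rim in both views, and the hub cross now faces up. One slightly firmer press, then I lift off and look at the hub with the wrist camera.

Request:
carry_out(targets="255 0 0 0.0015 0 0 0; 255 0 0 0.0015 0 0 0; 255 0 0 -0.04 0 0 0; 255 0 0 -0.10 0 0 0; 255 -0.05 0 -0.14 0 0 0; 255 -0.05 0 -0.14 0 0 0; 255 -0.05 0 -0.14 0 0 0")

```text
time_s: 4.62
tool_pos: [0.5336, 0.1387, 0.2782]
ee_rot: [-0.001, -0.103, 0.995, -0.0]
ft_force: [0.2, 0.4, -0.6]
grip_width: 0.004
grasp_force: 0.0
```

```bash
python3 - <<'E'
from fit import *
c=cam("wrist");save(c,"w1");S=cam("scene");save(S,"scene2")
h=[.5486,.1426,.136]; u=proj(c,h); v=proj(S,h); print(u,v)
def crop(c,u,w,k):
    x,y=int(u[0])-w//2,int(u[1])-w//2; print(x,y); return cv2.resize(c["img"][y:y+w,x:x+w],None,fx=k,fy=k,interpolation=cv2.INTER_CUBIC)
a=crop(c,u,130,4);b=crop(S,v,46,6);im=np.zeros((520,800,3),np.uint8);im[:,:520]=a;im[:276,522:798]=b;cv2.imwrite("pics/c4.png",im)
E
```

```text
[317.67964635 260.57433258] [362.30696943 235.61560568]
252 195
339 212
```

View pics/c4.png

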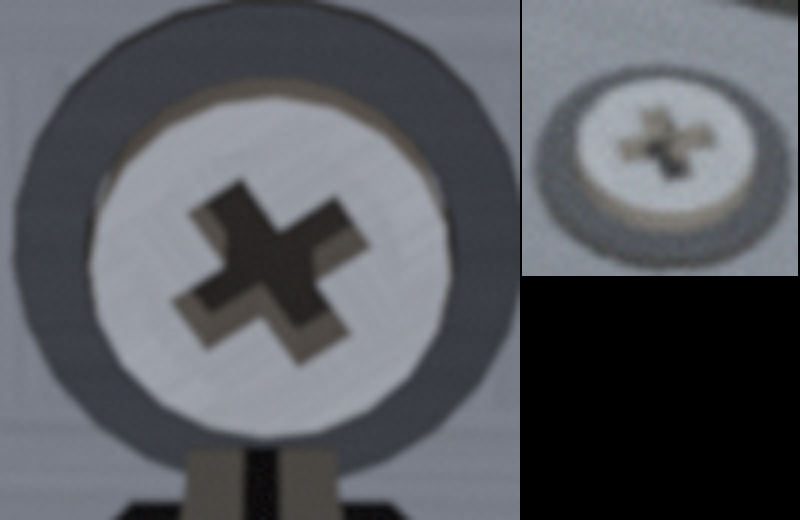

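```bash
python3 - <<'E'
from h import *
c=load("w1");S=load("scene2")
W=lambda u,v:(c,252+u/4-.4,195+v/4-.4)
print(tri(W(270.5,273),(S,362.6,235.8)), atz(*W(270.5,273),.136), "circ",atz(*W(270,267.5),.136))
for A,B in(((214,195.5),(325,350)),((189.5,325),(353.5,221)),((240,179),(350,334)),((188,212),(300,366)),((172,300),(337,197)),((207,350),(370,245))):
    x=atz(*W(*B),.136)-atz(*W(*A),.136); print(np.degrees(np.arctan2(x[1],x[0]))%90,np.linalg.norm(x))
# next: above the key; tool y at 28.4 deg, tcp so that pads meet bar
print(proj(c,[.5986,-.194,.08]))
plan([[.52,.12,.30],[.599,-.1945,.22]],ang=28.4)
E
```

```text
(array([0.5495864 , 0.14379176, 0.13709651]), [0.0, 0.0]) [0.54994637 0.14392098 0.136     ] circ [0.54902396 0.14364363 0.136     ]
45.93024696001755 0.032622741866933674
45.67883309687278 0.03253613292114766
45.861000943387026 0.03250430010633672
45.999515722422395 0.03274195158215588
45.08970214408933 0.032428103616812406
46.27431303438726 0.03264868024099651
[-123.36059448  212.74177734]
tcp [0.533  0.1386 0.2781] ya 101.79 Mx [-0.979 -0.204  0.003] Mz [-0.003 -0.001 -1.   ] T x [-0.979 -0.204  0.   ]
[ 0.0165 -0.0156 -0.0219]
[ 0.0034 -0.3396  0.0581]
turn about tool z deg 73.39
```

Request:
carry_out(targets="0 0 -0.05 0 0 0 10; 0 0.0035 -0.34 0.03 0 0 73.4; 0 0.0035 -0.34 0.03 0 0 73.4; 0 0.0035 -0.34 0.05 0 0 73.4; 0 0.0035 -0.34 0.05 0 0 73.4; 0 0.0035 -0.34 0.05 0 0 73.4; 0 0.0035 -0.34 0.05 0 0 73.4; 0 0.0035 -0.34 0.05 0 0 73.4; 0 0.0035 -0.34 0.05 0 0 73.4; 0 0.0035 -0.34 0.05 0 0 73.4")

```text
time_s: 5.98
tool_pos: [0.6, -0.1941, 0.2301]
ee_rot: [0.0, 0.511, 0.86, 0.0]
ft_force: [0.2, -0.1, 0.5]
grip_width: 1.0
grasp_force: 0.0
```

```bash
python3 - <<'E'
from h import *
s=r.observe();print({k:np.round(s[k],3) for k in("time_s","joints","tool_pos","ee_rot")})
c=cam("wrist");save(c,"w2")
print(proj(c,[.599,-.1945,.086]))
cv2.imwrite("pics/c5.png",cv2.resize(c["img"][130:380,160:480],None,fx=2.5,fy=2.4,interpolation=cv2.INTER_CUBIC))
E
```

```text
{'time_s': np.float64(5.975), 'joints': array([-0.371,  0.36 ,  1.095,  0.   ,  1.686, -0.87 ]), 'tool_pos': array([ 0.6  , -0.194,  0.23 ]), 'ee_rot': array([0.   , 0.511, 0.86 , 0.   ])}
[314.36403007 237.3301335 ]
```

View pics/c5.png

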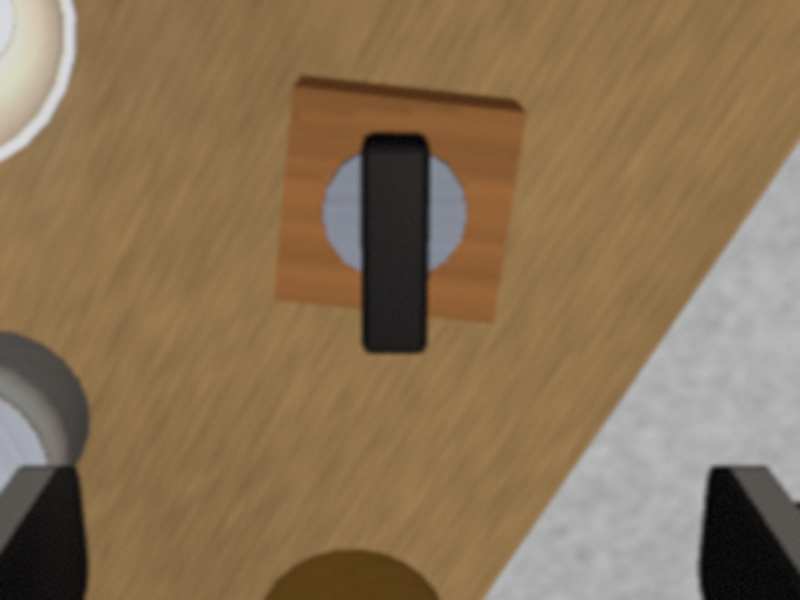

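The wrist view shows the black bar parallel to the image columns, its top face centred at crop (395,251), over the grey flange in the stand.

```bash
python3 - <<'E'
from h import *
c=load("w2");W=lambda u,v:(c,160+u/2.5-.3,130+v/2.4-.3)
b=atz(*W(395,251),.086);print("bar top",b,"flange",atz(*W(394.5,212),.040))
A,B=atz(*W(364.5,340),.086),atz(*W(366,155),.086);x=B-A;y=atz(*W(428.5,155),.086)-atz(*W(427,340),.086)
for q in(x,y):print(np.degrees(np.arctan2(q[1],q[0]))%180,np.linalg.norm(q))
print("width",np.linalg.norm(atz(*W(364.5,250),.086)-atz(*W(428,250),.086)))
plan([[b[0],b[1],.074-.003+.002]],ang=28.4)
E
```

```text
bar top [ 0.59992467 -0.19165093  0.086     ] flange [ 0.5999811 -0.1919727  0.04     ]
117.61843468456038 0.051989908163540835
118.63807460523103 0.0519810866214386
width 0.01650479166991309
tcp [ 0.6001 -0.1941  0.23  ] ya 28.51 Mx [-0.477  0.879 -0.   ] Mz [ 0. -0. -1.] T x [-0.477  0.879  0.   ]
[0.0023 0.0011 0.157 ]
turn about tool z deg 0.11
```

Request:
carry_out(targets="0 0.0023 0.001 0.04 0 0 0; 0 0.0023 0.001 0.09 0 0 0; 0 0.0023 0.001 0.13 0 0 0; 0 0.0023 0.001 0.153 0 0 0; 0 0.0023 0.001 0.153 0 0 0; 255 0.0023 0.001 0.153 0 0 0; 255 0.0023 0.001 0.153 0 0 0; 255 0.0023 0.001 0.153 0 0 0; 255 0.0023 0.001 0.153 0 0 0; 255 0.0023 0.001 0.153 0 0 0", grip_force=100)

```text
time_s: 7.28
tool_pos: [0.6002, -0.1924, 0.0776]
ee_rot: [0.001, 0.512, 0.859, 0.0]
ft_force: [-1.1, 0.1, 4.2]
grip_width: 0.199
grasp_force: 98.5
```

Request:
carry_out(targets="255 0 0 -0.03 0 0 0; 255 0 0 -0.08 0 0 0; 255 0 0 -0.14 0 0 0; 255 0.03 0.01 -0.19 0 0 -2; 255 0.32 0.1156 -0.19 0 0 -17.4; 255 0.32 0.1156 -0.19 0 0 -17.4; 255 0.32 0.1156 -0.19 0 0 -17.4; 255 0.32 0.1156 -0.19 0 0 -17.4; 255 0.32 0.1156 -0.19 0 0 -17.4; 255 0.32 0.1156 -0.19 0 0 -17.4; 255 0.32 0.1156 -0.165 0 0 -17.4; 255 0.32 0.1156 -0.165 0 0 -17.4")

```text
time_s: 8.78
tool_pos: [0.5486, 0.1435, 0.2392]
ee_rot: [-0.002, 0.377, 0.926, -0.001]
ft_force: [-0.5, 0.3, -0.6]
grip_width: 0.196
grasp_force: 97.9
```

```bash
python3 - <<'E'
from h import *
s=r.observe();print({k:np.round(s[k],4) for k in("time_s","tool_pos","ee_rot","grip_width","ft_force")})
plan([[.5497,.1438,.2256]],ang=45.8)
c=cam("wrist");save(c,"w3");D=cam("side");save(D,"side3");S=cam("scene");save(S,"scene3")
p=np.array(s["tool_pos"])
for k in(c,D,S):print(proj(k,p-[0,0,.0436]),proj(k,[.5497,.1438,.136]))
f=lambda c,x,y,w,h,k:cv2.resize(c["img"][y:y+h,x:x+w],None,fx=k,fy=k,interpolation=cv2.INTER_CUBIC)
im=np.zeros((600,800,3),np.uint8)
im[:360,:480]=f(c,200,150,240,180,2)
for k,(q,x) in enumerate(((D,0),(S,400))):
    u=proj(q,[.5497,.1438,.18]);X,Y=int(u[0])-40,int(u[1])-24;print(X,Y);im[360:600,x:x+400]=f(q,X,Y,80,48,5)
cv2.imwrite("pics/c6.png",im)
E
```

```text
{'time_s': np.float64(8.775), 'tool_pos': array([0.5486, 0.1435, 0.2392]), 'ee_rot': array([-0.0022,  0.3766,  0.9264, -0.0015]), 'grip_width': np.float64(0.1963), 'ft_force': array([-0.5316,  0.2507, -0.6309])}
tcp [0.5486 0.1435 0.2392] ya 45.75 Mx [-0.716  0.698  0.003] Mz [-0.005 -0.001 -1.   ] T x [-0.716  0.698  0.   ]
[-0.0006  0.001   0.0136]
turn about tool z deg -0.05
[315.85770316 303.41923038] [318.51187121 259.1320009 ]
[280.04068725 196.23192956] [280.68621827 215.94589543]
[364.61348365 215.65179717] [362.56584391 236.19851397]
240 177
323 197
```

View pics/c6.png

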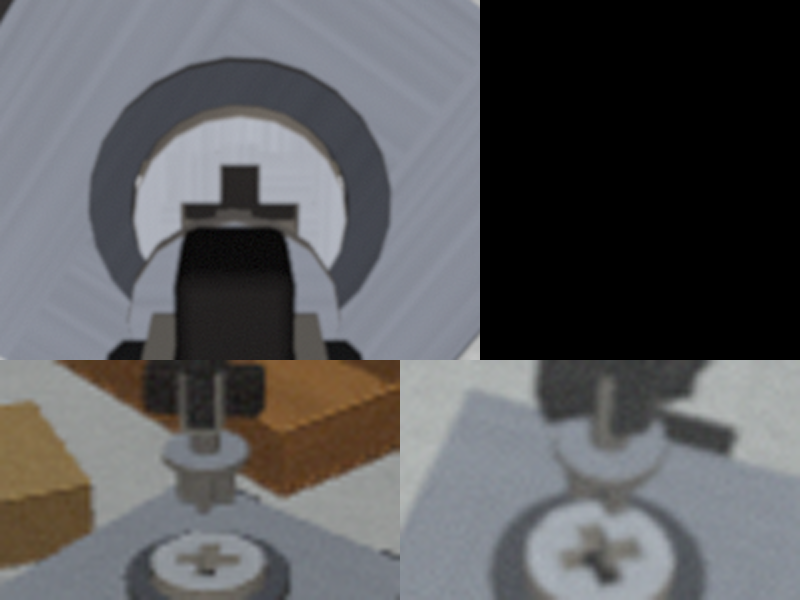

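The splines are parallel to the slots and the key sits over the hub within about 1 mm in all three views. I descend with a small correction, watching the force.

Request:
carry_out(targets="255 -0.001 0.001 0.015 0 0 0; 255 -0.001 0.001 0.028 0 0 0; 255 -0.001 0.001 0.028 0 0 0; 255 -0.001 0.001 0.033 0 0 0; 255 -0.001 0.001 0.038 0 0 0; 255 -0.001 0.001 0.042 0 0 0; 255 -0.001 0.001 0.042 0 0 0")

```text
time_s: 9.8
tool_pos: [0.5507, 0.1442, 0.1994]
ee_rot: [-0.0, 0.376, 0.926, -0.0]
ft_force: [0.9, -0.7, -0.7]
grip_width: 0.194
grasp_force: 97.9
```

The stem is 6 mm into the socket with no contact force. Continuing down.

Request:
carry_out(targets="255 0 0 0.005 0 0 0; 255 0 0 0.010 0 0 0; 255 0 0 0.014 0 0 0; 255 0 0 0.017 0 0 0; 255 0 0 0.017 0 0 0", grip_force=120)

```text
time_s: 10.42
tool_pos: [0.5509, 0.1443, 0.1834]
ee_rot: [0.0, 0.376, 0.926, 0.0]
ft_force: [-2.2, -0.6, 4.6]
grip_width: 0.189
grasp_force: 120.2
```

Request:
carry_out(targets="255 0 0 0.003 0 0 0; 255 0 0 0.005 0 0 0; 255 0 0 0.0065 0 0 0; 255 0 0 0.0065 0 0 0; 255 0 0 0.0065 0 0 0")

```text
time_s: 11.05
tool_pos: [0.551, 0.1443, 0.1795]
ee_rot: [0.001, 0.376, 0.926, 0.001]
ft_force: [-9.1, -3.1, 16.3]
grip_width: 0.19
grasp_force: 121.8
```

Request:
carry_out(targets="255 0.0003 -0.0006 0.0005 0 0 0; 255 0.0005 -0.001 0.0015 0 0 0; 255 0.0005 -0.001 0.002 0 0 0; 255 0.0005 -0.001 0.002 0 0 0; 255 0.0005 -0.001 0.002 0 0 0; 255 0.0005 -0.001 0.002 0 0 0")

```text
time_s: 11.8
tool_pos: [0.5509, 0.1442, 0.1794]
ee_rot: [0.003, 0.376, 0.926, 0.002]
ft_force: [-8.1, -1.8, 22.8]
grip_width: 0.189
grasp_force: 122.9
```

```bash
python3 - <<'E'
from h import *
c=cam("wrist");D=cam("side");S=cam("scene")
s=r.observe();print({k:np.round(s[k],4) for k in("time_s","tool_pos","ee_rot","ft_force","moment","grip_width")})
f=lambda c,x,y,w,h,k:cv2.resize(c["img"][y:y+h,x:x+w],None,fx=k,fy=k,interpolation=cv2.INTER_CUBIC)
im=np.zeros((600,800,3),np.uint8)
im[:300,:400]=f(c,220,170,200,150,2);im[:300,400:]=cv2.resize(S["img"],(400,300))
for q,x in((D,0),(S,400)):
    u=proj(q,[.5497,.1438,.15]);X,Y=int(u[0])-33,int(u[1])-25;im[300:600,x:x+396]=f(q,X,Y,66,50,6)
cv2.imwrite("pics/c7.png",im)
E
```

```text
{'time_s': np.float64(11.95), 'tool_pos': array([0.5509, 0.1442, 0.1794]), 'ee_rot': array([0.0026, 0.3763, 0.9265, 0.0018]), 'ft_force': array([-8.0207, -2.2962, 23.8206]), 'moment': array([-0.3611,  1.584 , -0.0512]), 'grip_width': np.float64(0.1937)}
```

View pics/c7.png

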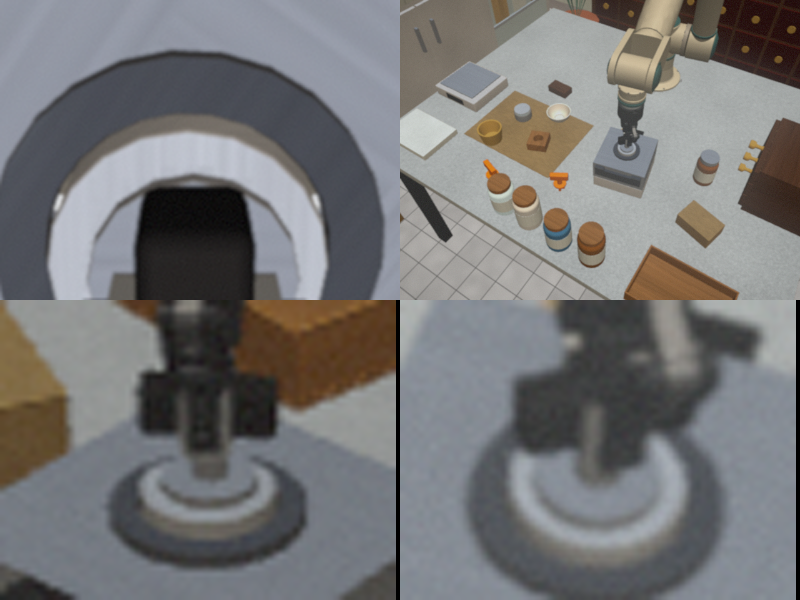

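The flange sits flush and concentric on the hub in the side and scene views. The extra press raised the force from 16 to 23 N without further travel, so the key is home. The rest of the counter is undisturbed.

```bash
python3 -c "
from cell import r
print(r.hand_in())"
```

```text
the job is handed in; nothing more can be done
None
```

The lid is closed and the key sits fully home in the socket with its flange flush; I handed in at about 12 s, still gripping the key and pressing it down with about 23 N.

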